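# Read a honey sample in the V jaw

## Robot

A 6-joint arm with a two-finger parallel gripper is mounted at the origin on the work surface. World frame = base frame: x ahead of the robot, y to its left, z up, the work surface at z = 0. Lengths are in m, angles in degrees, forces in N, time in s.
With the tool pointing down it reaches from about 0.35 to 0.725 m from the base axis. Payload 4.3 kg.
Tool frame: the origin (TCP) lies between the finger pads; the fingertips stand env.finger_overhang ahead of it and the grasp point (between the pads) lies 3 mm ahead of it (env.finger_overhang is the distance from the TCP to the fingertips, in m); z points along the fingers, y is the direction in which the jaws open and shut (so a half turn about z gives the same grasp; the last joint's range is limited). The gripper opens to 85 mm and grips with 20 to 120 N. Pads are 22 mm wide; open, the fingers measure 114 mm over their backs; the gripper's body (76 mm by 85 mm) begins 54 mm behind the grasp point. The pads swing forward as they close: fully open they stand 13 mm farther back than shut.
Start: joints at [70.858, 21.618, 4.641, 73.018, 0, 83.68], TCP at [0.128, 0.561, 0.253] pointing down, gripper open.
Joint ranges: [-156.06, 156.06], [-48.1, 94.91], [-58.44, 69.94], [-101.28, 121.22], [-78.64, 73.56], [-180, 180]. Speed limits (degrees/s): [147.25, 147.25, 180, 180, 180, 180].

## Interface

Orientations are given as a 3x3 rotation matrix whose columns are the frame's x, y, z axes.
In Python, from station import env, snapshot, camera_info, workorder gives the robot as it stands.
- The arm moves only by the tool move_arm, never from a script. Its argument "increments" is a list of rows, each a list of 7 numbers: the shift along the tool's x, y, z in cm, then the turn, a rotation vector about the tool's x, y, z in degrees, then the closure in counts, from 0 (fully open) to 255 (shut). In form: [[dx, dy, dz, wx, wy, wz, fingers], ...]. A call has 1 to 10 rows; each row is the pose to reach, as a shift and turn from the pose commanded when the call began, along the tool's axes at that moment; what a row does not reach only later rows make up. A row lasts 1/8 s, in which the tool goes at most 62.5 mm and 10.7 degrees, less where a joint would pass 70% of its speed; a pose out of reach is approached as far as the arm can. A call with a gripper value outside its range is refused whole. The fingers move at their own pace and stop on an object; "force" is the grip in N (left out, the last holds). Time passes only in rows, so rows that repeat a pose let the fingers close. It gives the time, the measured TCP pose, the force and the opening at its end, in the units of the state.
- env.get_obs(): the state, without advancing time (a new reading comes with each control period).
- snapshot(name): name is "scene" or "side" or "wrist"; returns (picture, depth): 384x512x3 uint8, red, green, blue; 384x512 float32, m along the optical axis (not along the pixel's ray), 0 where there is no reading.
- camera_info(name): a dict with "fx", "fy", "cx", "cy" (pixels), "pose" (4x4, takes a point from camera to world coordinates). Camera axes: x right, y down, z forward; pixel columns grow to the right and rows downward; lengths in m; the calibration is good to about 2 mm. A picture is of the moment at which its call begins: read the wrist's pose just before it. camera_info takes no time and is no camera call; for the wrist camera it gives the pose at the moment of the call.
- workorder.job_done(): hands the job in, once; it reports no verdict.
The state is a dict: "clock": time; "q": joint angles; "joint_vel": joint speeds; "joint_efforts": joint torques, N m; "position": TCP position; "ee_rot": TCP orientation; "contact_force": force on the tool from outside, world axes, zero at the start; "wrist_torque": the same for the moment, N m; "finger_gap": finger opening in m.
Only numpy, scipy, OpenCV 4.12 (cv2) and the standard library are available. Lean on these libraries where they do the work, as an engineer would, in place of code of your own. Each camera call takes 0.05 s, during which the arm holds its last target.

## Task

Turn the cork-capped honey vial anticlockwise (seen from above) in its bayonet dock until its lugs come under the slots, lift it straight out, and press the glass, upright and with its foot just clear of the bench, squarely and gently into the upright V of the colour reader so that it touches both faces and pushes the sprung jaw back about half of its travel. Finish while still holding it gripped and pressed there, off the bench; do not stand it down or let go. Leave the mouse guard, entrance reducer and feeder lid alone.

Things in the scene. Friction and masses are not known exactly. Their poses are not given: they have to be found in the camera images.
- vial: Honey vial, 63-126 g, 112 mm tall, upright in the dock. Origin: centre of underside, z up its axis. By height: steel foot 0-14 mm, 30 mm diameter, with two lugs (8 mm wide, at 4-9 mm) reaching 22 mm from the axis along +x and -x; amber glass 14-80 mm, 30 mm diameter; oblong cork cap 80-112 mm, 40 mm along x (parallel to the lugs), 24 mm across its flats along y, to be gripped from above.
- vial_glass (a point): Point on the vial's axis 46 mm above its underside; level with the jaw's origin when the underside is 14 mm above the bench (lugs and cork are then clear of the jaw).
- dock: Fixed galvanized bayonet dock, 64 x 64 x 29 mm, on a wooden pad. Origin: on the socket's axis, at the bench. The vial stands on its floor, 12 mm up, in a 34 mm hole under a 6 mm cover with two 14 mm wide slots along the dock's +x and -x. The vial starts 49-74 degrees clockwise of the dock's yaw; turned until both x axes are parallel its lugs are under the slots; a stop is 2-4 degrees beyond.
- reader: Fixed grey colour reader, 100 x 90 mm, 91 mm high, with a thin foot plate; the V jaw sticks out in front of it, to its -x, with only bench below. Origin on the bench, 20 mm behind the housing's front face; x points from the V into the housing, z up.
- jaw: Aluminium jaw: upright V, 70 degrees between faces, opening to the reader's -x, mouth 52 mm wide, from 40 to 80 mm above the bench. Origin: the axis of a vial seated on both faces, at mid height (60 mm), at rest 85 mm in front of the reader's origin, 26 mm before the V's bottom, 11 mm behind its mouth. Axes as the reader's. Floats 6 mm either way sideways (0.12 N/mm) to centre on the vial.
- cheek_left: The V face plate on the jaw's +y side (45 x 8 x 40 mm). Origin as the jaw's.
- cheek_right: The V face plate on the jaw's -y side. Origin as the jaw's.
- carriage (a joint): How far the jaw is pushed back along the reader's +x, m: 0 at rest, 0.016 at the hard stop; spring 0.5 N/mm.
- mouse_guard: Bystander: galvanized strip 45 x 260 x 14 mm lying on the bench. Origin centre of underside.
- entrance_reducer: Bystander: orange plastic notched bar 20 x 200 x 20 mm. Origin centre of underside.
- feeder_lid: Bystander: dented round tin lid, 90 mm diameter, 10 mm high. Origin centre of underside.
Not all that is in view belongs to the job. Leave any black, pink or red look-alike of the vial alone.

How it is judged (in metres and radians):
On the way, in this order (a step that is already met when the one before it is completed fails the run):
1. the vial is turned so that its lugs lie under the dock's slots (angle between the x axis of vial and the x axis of dock, either way round below 0.16 rad and z of vial in the frame of dock below 0.02 m), for 0.05 s.
2. the vial is lifted out of the dock, upright (z of vial in the frame of dock above 0.035 m and angle between vial's own z axis and vertical below 0.2 rad and contact force between the fingers and vial above 1 N), for 0.1 s.
At the end, for the whole second after the job is handed in: The gripper still holds the vial, upright within 0.1 rad, its underside 2.5 to 27 mm above the bench, its glass within 4 mm of the seat and pressing on both V faces with more than 0.5 N each, the jaw pushed back 3 to 13.5 mm of its 16 mm, and the vial still (contact force between vial and cheek_left above 0.5 N and contact force between vial and cheek_right above 0.5 N and value of joint carriage between 0.003 and 0.0135 m and angle between the z axis of vial and the z axis of jaw, either way round below 0.1 rad and horizontal distance between vial_glass and jaw below 0.004 m and z of vial_glass in the frame of jaw between -0.0115 and 0.013 m and height (world z) of vial above 0.002 m and contact force between the fingers and vial above 1 N and linear speed of vial below 0.02 m/s); the arm keeps its last pose, push and grip.
It fails at once if the glass is pressed into the jaw with more than 25 N (contact force between vial and jaw above 25 N).
It fails at once if a bystander is moved (distance of any of mouse_guard, entrance_reducer, feeder_lid from where it was at the start of the episode above 0.02 m).
It also fails if it takes over 51 s, if anything falls off the work surface, if the arm or the gripper's body presses on something with over 40 N, if the wrist force passes 120 N, or if a joint passes its speed limit or range.

## Working session

There is one attempt and no reset: what is moved stays moved. The work goes in short steps, Python scripts to look and compute and a tool call to move; the robot and the scene stay as the last step left them, time stands still between calls to the robot, and variables do not carry over. Pictures are saved under pics/ and viewed, and the job is handed in when it is done.

Besides the shell and the picture viewer there is one more tool, called after "Request:" as name([rows], argument=value, ...), one row to a line, values as JSON. move_arm: Moves the arm, as the interface text tells. Its arguments: {"type":"object","properties":{"increments":{"type":"array","items":{"type":"array","items":{"type":"number"}}},"force":{"type":"number"}},"required":["increments"]}

```bash
ls; mkdir -p pics; python3 - <<'E'
from station import env, snapshot, camera_info, workorder
import cv2,numpy as np
print(env.finger_overhang)
o=env.get_obs();print({k:np.round(v,4) for k,v in o.items()})
for n in ["scene","side","wrist"]:
    ci=camera_info(n);p,d=snapshot(n)
    np.savez(f"pics/{n}0.npz",p=p,d=d,**ci)
    cv2.imwrite(f"pics/{n}0.png",p[:,:,::-1]); print(n,ci)
E
```

```text
pics
0.022
{'clock': np.float64(0.0), 'q': array([ 7.08567e+01,  2.16629e+01,  4.56310e+00,  7.30166e+01,
       -8.00000e-04,  8.36820e+01]), 'joint_vel': array([ 0.1252,  0.107 ,  0.0478,  0.0457,  0.0081, -0.0928]), 'joint_efforts': array([ 2.10000e-03, -4.63605e+01,  2.69875e+01,  2.07000e-02,
        1.00000e-04,  0.00000e+00]), 'position': array([0.1274, 0.5601, 0.2524]), 'ee_rot': array([[-9.751e-01,  2.220e-01, -7.000e-04],
       [ 2.220e-01,  9.750e-01, -1.900e-03],
       [ 2.000e-04, -2.000e-03, -1.000e+00]]), 'contact_force': array([ 0.1587,  0.2681, -0.4321]), 'wrist_torque': array([-0.04  , -0.0014,  0.0254]), 'finger_gap': np.float64(0.0855)}
scene {'fx': 452.61497896000105, 'fy': 452.61497896000105, 'cx': 254.29495336355347, 'cy': 187.1275521187077, 'pose': array([[-0.30744999,  0.67973295, -0.66591112,  1.29743131],
       [ 0.95155847,  0.21718402, -0.21764092,  0.20515003],
       [-0.00331245, -0.70056707, -0.71357887,  0.82644166],
       [ 0.        ,  0.        ,  0.        ,  1.        ]])}
side {'fx': 398.26989386721476, 'fy': 398.26989386721476, 'cx': 252.49886205364805, 'cy': 190.60624709665282, 'pose': array([[-0.98022768, -0.13814548,  0.14166693,  0.50421101],
       [-0.1965571 ,  0.59736879, -0.77750617,  0.61979023],
       [ 0.02278156, -0.78997871, -0.6127109 ,  0.58093667],
       [ 0.        ,  0.        ,  0.        ,  1.        ]])}
wrist {'fx': 269.89133257434366, 'fy': 269.89133257434366, 'cx': 257.4676178259222, 'cy': 192.7714779607518, 'pose': array([[ 0.22205157,  0.9312578 ,  0.28888062,  0.0526406 ],
       [ 0.9750317 , -0.21131906, -0.06824547,  0.57838773],
       [-0.00250814,  0.29682177, -0.9549296 ,  0.37411395],
       [ 0.        ,  0.        ,  0.        ,  1.        ]])}
```

View pics/scene0.png

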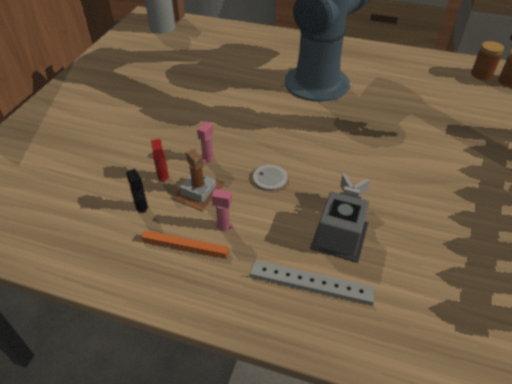

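View pics/side0.png

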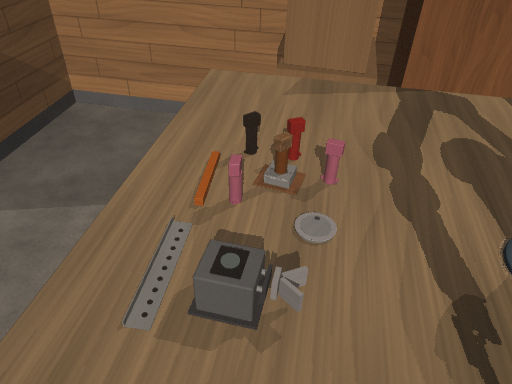

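View pics/wrist0.png

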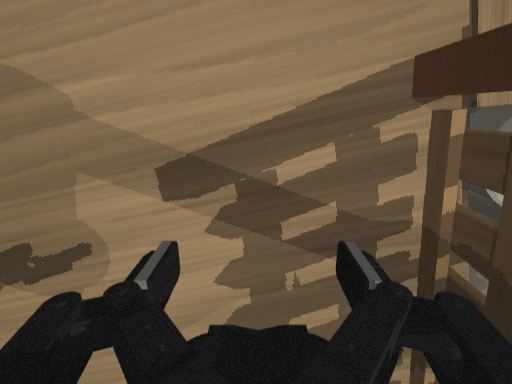

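The amber vial with the brown cork stands in the grey dock: scene (196,170), side (282,155). Things it could be confused with:
- Pink: scene (206,143) and (223,208)
- Red: scene (160,160)
- Black: scene (138,190)
- Amber jars on the bench at scene (488,60)

The dock and cork cap identify the first one as the vial. I'll check it in a close crop and measure.

```bash
cat > h.py <<'E'
import numpy as np,cv2
def load(f):
    z=np.load(f); return {k:z[k] for k in z.files}
def cloud(s):
    d=s['d'];v,u=np.mgrid[0:384,0:512]
    P=np.stack([(u-s['cx'])/s['fx']*d,(v-s['cy'])/s['fy']*d,d],-1)
    T=s['pose'];W=P@T[:3,:3].T+T[:3,3];W[d<=0]=np.nan
    return W
def proj(s,X):
    T=np.linalg.inv(s['pose']);p=np.atleast_2d(X)@T[:3,:3].T+T[:3,3]
    return np.stack([p[:,0]/p[:,2]*s['fx']+s['cx'],p[:,1]/p[:,2]*s['fy']+s['cy']],-1)
E
python3 - <<'E'
from h import *
S=load('pics/scene0.npz');D=load('pics/side0.npz')
for n,s,pts in [('scene',S,[(196,155),(196,170),(206,143),(223,208),(345,210),(352,185),(270,178),(185,245),(310,282)]),('side',D,[(282,140),(281,160),(333,165),(235,180),(230,262),(290,283),(315,228),(207,180),(160,270)])]:
    W=cloud(s)
    for u,v in pts: print(n,u,v,np.round(W[v,u],3))
a=cv2.resize(S['p'][135:225,150:250,::-1],None,fx=4,fy=4,interpolation=cv2.INTER_CUBIC)
b=cv2.resize(D['p'][115:205,235:335,::-1],None,fx=4,fy=4,interpolation=cv2.INTER_CUBIC)
cv2.imwrite('pics/crop1.png',np.hstack([a,b]))
E
```

```text
scene 196 155 [ 0.585 -0.171  0.126]
scene 196 170 [ 0.601 -0.167  0.093]
scene 206 143 [ 0.475 -0.195  0.068]
scene 223 208 [ 0.684 -0.068  0.081]
scene 345 210 [0.618 0.189 0.092]
scene 352 185 [0.443 0.19  0.001]
scene 270 178 [ 0.493 -0.015  0.011]
scene 185 245 [ 0.763 -0.132  0.02 ]
scene 310 282 [0.761 0.153 0.003]
side 282 140 [ 0.582 -0.158  0.123]
side 281 160 [ 0.581 -0.161  0.068]
side 333 165 [ 0.459 -0.186  0.056]
side 235 180 [ 0.667 -0.06   0.067]
side 230 262 [0.615 0.195 0.094]
side 290 283 [0.515 0.205 0.081]
side 315 228 [ 0.483 -0.008  0.011]
side 207 180 [ 0.747 -0.108  0.02 ]
side 160 270 [0.759 0.162 0.002]
```

View pics/crop1.png

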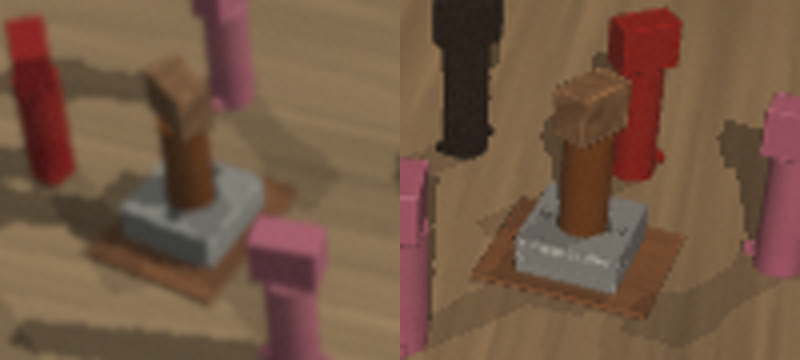

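The crop shows the right object: an amber glass with an oblong cork, standing in the galvanized dock on its wooden pad. Next I'll fit the poses from the two fixed views.

```bash
python3 - <<'E'
from h import *
S=load('pics/scene0.npz');D=load('pics/side0.npz')
def rect(P):
    r=cv2.minAreaRect((P[:,:2]*1000).astype(np.float32)); return np.round(r[0],1),np.round(r[1],1),round(r[2],1)
for n,s in [('scene',S),('side',D)]:
    W=cloud(s).reshape(-1,3); C=s['p'].reshape(-1,3).astype(int)
    ok=~np.isnan(W[:,0]);W=W[ok];C=C[ok]
    near=np.hypot(W[:,0]-.588,W[:,1]+.168)
    m=(near<.035)&(W[:,2]>.119); print(n,'cap',m.sum(),rect(W[m]),np.median(W[m],0))
    m=(near<.035)&(W[:,2]>.088); print(' capall',m.sum(),rect(W[m]),W[m][:,2].max())
    m=(near<.05)&(abs(W[:,2]-.029)<.004);print(' docktop',m.sum(),rect(W[m]))
    m=(near<.05)&(W[:,2]>.012)&(W[:,2]<.034);print(' dock',m.sum(),rect(W[m]))
    m=(near<.09)&(W[:,2]>.003)&(W[:,2]<.034)&(near<.065);print(' pad+',m.sum(),rect(W[m]),)
    m=(np.hypot(W[:,0]-.615,W[:,1]-.19)<.09)&(W[:,2]>.086)&(W[:,2]<.1);print(' reader top',m.sum(),rect(W[m]),np.median(W[m][:,2]))
    m=(np.hypot(W[:,0]-.52,W[:,1]-.2)<.06)&(W[:,2]>.074)&(W[:,2]<.084);print(' jaw top',m.sum(),rect(W[m]),np.median(W[m][:,2]))
    for nm,c in [('pink1',(.465,-.19)),('pink2',(.675,-.064))]:
        m=(np.hypot(W[:,0]-c[0],W[:,1]-c[1])<.04)&(W[:,2]>.03);print(nm,rect(W[m]),W[m][:,2].max())
    red=(C[:,0]>100)&(C[:,1]<50)&(C[:,2]<50)&(W[:,2]>.05)&(abs(W[:,0]-.55)<.2);print('red',rect(W[red]),W[red][:,2].max())
E
```

```text
scene cap 131 (array([ 583.1, -177.1]), array([42.1, 23.9]), 55.1) [ 0.58548356 -0.17507793  0.12360616]
 capall 271 (array([ 585.5, -177.3]), array([44.9, 27.8]), 54.0) 0.1273567875415793
 docktop 331 (array([ 583.2, -177.5]), array([66.5, 66.7]), 80.3)
 dock 477 (array([ 583.5, -177. ]), array([67.5, 67.1]), 80.3)
 pad+ 849 (array([ 587.6, -179.4]), array([ 95.7, 118.7]), 80.7)
 reader top 1272 (array([618.9, 189.5]), array([ 88. , 100.9]), 86.8) 0.08867142545915674
 jaw top 237 (array([530.3, 189.6]), array([64. , 84.8]), 81.3) 0.07863816173757254
pink1 (array([ 464., -199.]), array([28.5, 42.4]), 77.7) 0.11572561482176924
pink2 (array([674. , -75.1]), array([28.9, 40.3]), 4.4) 0.11635932495827839
red (array([ 565.3, -282.5]), array([40.1, 22.5]), 33.0) 0.11604790009124755
side cap 128 (array([ 582.1, -175.2]), array([42.5, 25.6]), 52.7) [ 0.58205573 -0.17188887  0.12402393]
 capall 323 (array([ 581.5, -174.7]), array([42.5, 27.5]), 52.3) 0.12671972264967063
 docktop 311 (array([ 582.3, -175.6]), array([68.7, 64.4]), 80.5)
 dock 460 (array([ 582.1, -175.6]), array([68.8, 64.6]), 80.3)
 pad+ 945 (array([ 584.4, -160.5]), array([109.8, 111.7]), 80.7)
 reader top 2484 (array([616.4, 191.1]), array([90.4, 99.3]), 87.5) 0.08936928124382532
 jaw top 614 (array([530. , 198.6]), array([79.7, 69. ]), 1.3) 0.07994930114743476
pink1 (array([ 461.7, -196.3]), array([29.4, 40.7]), 71.3) 0.114674558650873
pink2 (array([670.1, -73.4]), array([27.1, 42.9]), 5.4) 0.11490907069691769
red (array([ 562.1, -282.3]), array([39.9, 26.5]), 35.5) 0.11433969566292668
```

```bash
python3 - <<'E'
from h import *
for n in ['scene','side']:
    s=load(f'pics/{n}0.npz');W=cloud(s).reshape(-1,3);W=W[~np.isnan(W[:,0])]
    near=np.hypot(W[:,0]-.583,W[:,1]+.176)
    for nm,m in [('cap',(near<.035)&(W[:,2]>.119)),('dock',(near<.05)&(W[:,2]>.012)&(W[:,2]<.034)),('jaw',(np.hypot(W[:,0]-.52,W[:,1]-.2)<.06)&(W[:,2]>.074)&(W[:,2]<.084)),('reader',(np.hypot(W[:,0]-.615,W[:,1]-.19)<.09)&(W[:,2]>.086)&(W[:,2]<.1))]:
        P=W[m][:,:2]*1000
        b=cv2.boxPoints(cv2.minAreaRect(P.astype(np.float32)));
        e=[b[1]-b[0],b[2]-b[1]]
        w,v=np.linalg.eigh(np.cov(P.T)); v=v[:,1]
        print(n,nm,np.round(b,0).tolist(),[(round(float(np.hypot(*x)),1),round(float(np.degrees(np.arctan2(x[1],x[0])))%180,1)) for x in e],'pca',round(np.degrees(np.arctan2(v[1],v[0]))%180,1),np.sqrt(w))
E
```

```text
scene cap [[561.0, -187.0], [581.0, -201.0], [605.0, -167.0], [585.0, -153.0]] [(23.9, 145.1), (42.1, 55.1)] pca 54.3 [ 7.21671521 12.40378929]
scene dock [[545.0, -205.0], [611.0, -216.0], [622.0, -149.0], [556.0, -138.0]] [(67.1, 170.3), (67.5, 80.3)] pca 122.9 [16.72473337 23.35375006]
scene jaw [[484.0, 164.0], [567.0, 152.0], [577.0, 215.0], [493.0, 228.0]] [(84.8, 171.3), (64.0, 81.3)] pca 4.1 [15.82865983 18.4807587 ]
scene reader [[566.0, 148.0], [667.0, 143.0], [672.0, 231.0], [571.0, 236.0]] [(100.9, 176.8), (88.0, 86.8)] pca 177.2 [25.00365976 27.68768821]
side cap [[559.0, -184.0], [579.0, -200.0], [605.0, -166.0], [585.0, -151.0]] [(25.6, 142.7), (42.5, 52.7)] pca 53.9 [ 7.58880647 12.63723347]
side dock [[544.0, -204.0], [608.0, -215.0], [620.0, -147.0], [556.0, -136.0]] [(64.6, 170.3), (68.8, 80.3)] pca 30.3 [18.91568044 22.04438157]
side jaw [[489.0, 232.0], [491.0, 163.0], [571.0, 165.0], [569.0, 234.0]] [(69.0, 91.3), (79.7, 1.3)] pca 0.1 [16.74203562 20.91854974]
side reader [[565.0, 148.0], [664.0, 144.0], [668.0, 234.0], [569.0, 238.0]] [(99.3, 177.5), (90.4, 87.5)] pca 178.4 [25.33489566 28.28413642]
```

Request:
move_arm([
  [-3.9, -4.4, 0, 0, 0, 7, 0],
  [-7.8, -8.8, 0, 0, 0, 14, 0],
  [-11.7, -13.2, 0, 0, 0, 21, 0],
  [-15.6, -17.6, 0, 0, 0, 28, 0],
  [-19.5, -22, 0, 0, 0, 35, 0],
  [-23.4, -26.4, 0, 0, 0, 42, 0],
  [-27.3, -30.8, 0, 0, 0, 49, 0],
  [-31.2, -35.2, 0, 0, 0, 56, 0],
  [-35.1, -39.6, 0, 0, 0, 63, 0],
  [-39, -44, 0, 0, 0, 70, 0],
])

```text
clock: 1.4
position: [0.4107, 0.0432, 0.2533]
ee_rot: [[-0.121, 0.993, 0.0], [0.993, 0.121, 0.0], [0.0, 0.0, -1.0]]
contact_force: [1.2, 1.2, 0.5]
finger_gap: 0.0852
```

Request:
move_arm([
  [-5.4, 2.2, 0, 0, 0, 8.6, 0],
  [-10.8, 4.4, 0, 0, 0, 17.2, 0],
  [-16.2, 6.6, 0, 0, 0, 25.8, 0],
  [-21.6, 8.8, 0, 0, 0, 34.4, 0],
  [-27, 11, 0, 0, 0, 43, 0],
  [-27, 11, 0, 0, 0, 43, 0],
  [-27, 11, 0, 0, 0, 43, 0],
])

```text
clock: 2.28
position: [0.5525, -0.2086, 0.2527]
ee_rot: [[0.585, 0.811, -0.001], [0.811, -0.585, 0.001], [0.0, -0.002, -1.0]]
contact_force: [-1.1, 0.1, -0.1]
finger_gap: 0.0853
```

```bash
cat > snap.py <<'E'
import sys
from station import env, snapshot, camera_info
import cv2,numpy as np
tag=sys.argv[1]
for n in sys.argv[2:]:
    ci=camera_info(n);p,d=snapshot(n)
    np.savez(f"pics/{n}{tag}.npz",p=p,d=d,**ci); cv2.imwrite(f"pics/{n}{tag}.png",p[:,:,::-1])
o=env.get_obs()
print('clock',round(float(o['clock']),3),'pos',np.round(o['position'],4),'yaw_x',round(float(np.degrees(np.arctan2(o['ee_rot'][1,0],o['ee_rot'][0,0]))),2),'tilt',np.round(o['ee_rot'][:,2],4),'q',np.round(o['q'],1),'F',np.round(o['contact_force'],2),'gap',round(float(o['finger_gap']),4))
E
python3 snap.py 1 wrist
```

```text
clock 2.325 pos [ 0.5524 -0.208   0.2531] yaw_x 54.25 tilt [-0.001  0.001 -1.   ] q [-26.8  23.5   7.5  74.    0.   99. ] F [-0.33 -0.82 -0.  ] gap 0.0854
```

View pics/wrist1.png

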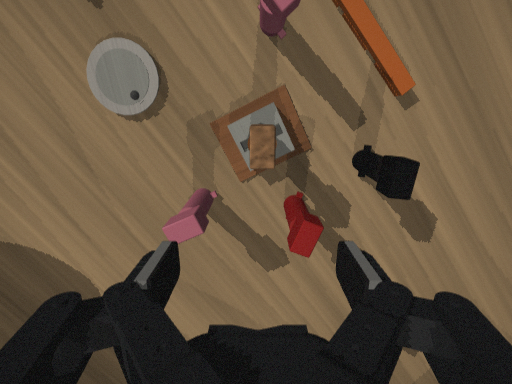

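```bash
python3 - <<'E'
import cv2
p=cv2.imread('pics/wrist1.png')[85:185,205:320]
p=cv2.resize(p,None,fx=6,fy=6,interpolation=cv2.INTER_CUBIC);cv2.imwrite('pics/crop2.png',cv2.convertScaleAbs(p,alpha=1.3,beta=10))
E
```

```text
(no output)
```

View pics/crop2.png

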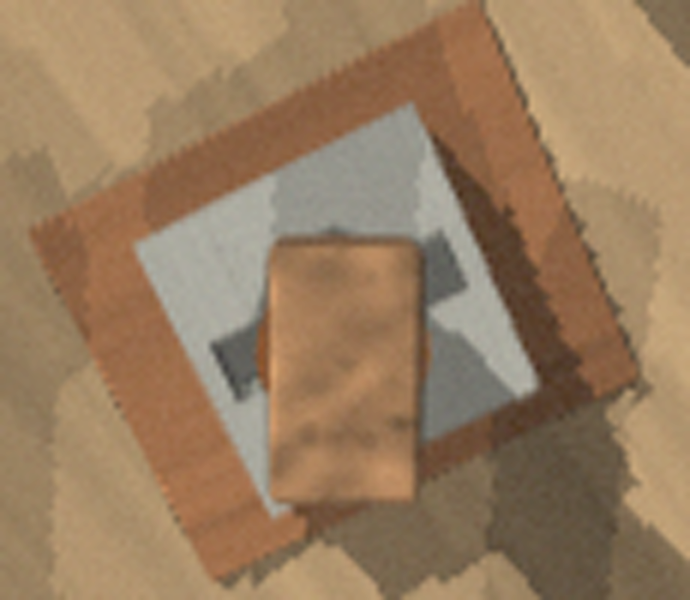

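```bash
python3 - <<'E'
from h import *
def onplane(s,uv,z):
    T=s['pose'];r=T[:3,:3]@np.array([(uv[0]-s['cx'])/s['fx'],(uv[1]-s['cy'])/s['fy'],1]);t=(z-T[2,3])/r[2];return T[:3,3]+t*r
D=load('pics/side0.npz');w=load('pics/wrist1.npz')
ang=lambda a,b:round(float(np.degrees(np.arctan2(b[1]-a[1],b[0]-a[0]))%180),1)
a,b=onplane(D,(272,169),.029),onplane(D,(290,165),.029);print('side slots',a,b,ang(a,b))
f=lambda x,y:(205+x/6-.4,85+y/6-.4)
a,b=onplane(w,f(232,368),.029),onplane(w,f(448,262),.029);print('wrist slots',a,b,ang(a,b),(a+b)/2)
c=[onplane(w,f(*p),.124) for p in [(268,240),(418,240),(272,500),(415,500)]]
print('cork',np.round(c,4),ang(c[0],c[2]),ang(c[1],c[3]),np.mean(c,0))
d=[onplane(w,f(*p),.029) for p in [(413,104),(135,240),(275,515),(538,385)]]
print('dock',np.round(d,4),[ang(d[i],d[(i+1)%4]) for i in range(4)],np.mean(d,0))
E
```

```text
side slots [ 0.60238718 -0.17553619  0.029     ] [ 0.5616458  -0.20294655  0.029     ] 33.9
wrist slots [ 0.55460249 -0.17178823  0.029     ] [ 0.6041135 -0.1804886  0.029    ] 170.0 [ 0.57935799 -0.17613841  0.029     ]
cork [[ 0.5819 -0.1525  0.124 ]
 [ 0.6001 -0.1657  0.124 ]
 [ 0.5588 -0.1849  0.124 ]
 [ 0.5771 -0.1981  0.124 ]] 54.6 54.6 [ 0.57949242 -0.1753091   0.124     ]
dock [[ 0.616  -0.1507  0.029 ]
 [ 0.554  -0.1389  0.029 ]
 [ 0.5432 -0.2028  0.029 ]
 [ 0.6052 -0.2127  0.029 ]] [169.3, 80.3, 170.9, 80.2] [ 0.57960812 -0.17626243  0.029     ]
```

The slots run at 170° and the cork at 54.6°, so 116° anticlockwise or 64° clockwise. That doesn't match the text's 49–74° clockwise start. I'll look closer from two sides before touching anything.

Request:
move_arm([
  [0, -4, 4, 0, 0, 0, 0],
  [0, -8, 8, 0, 0, 0, 0],
  [0, -8, 8, 0, 0, 0, 0],
  [0, -8, 8, 0, 0, 0, 0],
])

```text
clock: 2.82
position: [0.4884, -0.1614, 0.1743]
ee_rot: [[0.584, 0.812, 0.001], [0.812, -0.584, -0.0], [0.0, 0.001, -1.0]]
contact_force: [1.1, 0.3, 0.4]
finger_gap: 0.0852
```

```bash
python3 snap.py 2 wrist
```

```text
clock 2.875 pos [ 0.4904 -0.1626  0.1756] yaw_x 54.25 tilt [ 0.0047 -0.0021 -1.    ] q [-25.4  16.8 -14.   58.9   0.  100.4] F [ 0.84 -1.57  1.1 ] gap 0.0854
```

Request:
move_arm([
  [0, 5, 0, 0, 0, 0, 0],
  [0, 10, 0, 0, 0, 0, 0],
  [0, 15, 0, 0, 0, 0, 0],
  [0, 15, 0, 0, 0, 0, 0],
  [0, 15, 0, 0, 0, 0, 0],
])

```text
clock: 3.5
position: [0.6113, -0.2506, 0.1748]
ee_rot: [[0.585, 0.811, 0.003], [0.811, -0.585, -0.001], [0.001, 0.003, -1.0]]
contact_force: [0.3, 0.3, -0.2]
finger_gap: 0.0854
```

```bash
python3 snap.py 3 wrist; python3 - <<'E'
import cv2,numpy as np
for i in (2,3):
    p=cv2.imread(f'pics/wrist{i}.png')
    cv2.imwrite(f'pics/w{i}b.png',cv2.convertScaleAbs(p,alpha=1.3,beta=10))
E
```

```text
clock 3.55 pos [ 0.6105 -0.25    0.1747] yaw_x 54.2 tilt [ 2.1e-03 -9.0e-04 -1.0e+00] q [-27.8  33.2  11.4  68.1   0.   98. ] F [-0.08 -0.08 -0.84] gap 0.0855
```

View pics/w2b.png

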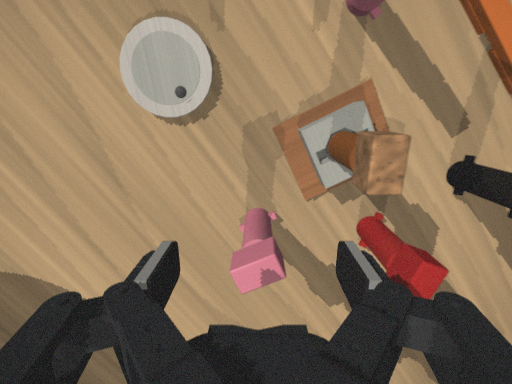

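View pics/w3b.png

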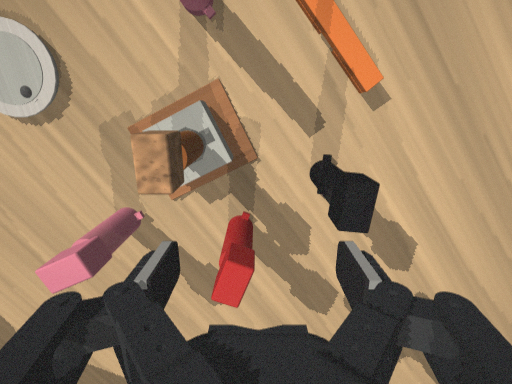

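```bash
python3 - <<'E'
import cv2,numpy as np
a=cv2.imread('pics/wrist2.png')[85:195,270:400];b=cv2.imread('pics/wrist3.png')[75:205,125:260]
f=lambda p:cv2.convertScaleAbs(cv2.resize(p,(400,400),interpolation=cv2.INTER_CUBIC),alpha=1.5,beta=15)
cv2.imwrite('pics/crop3.png',np.hstack([f(a),f(b)]))
E
```

```text
(no output)
```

View pics/crop3.png

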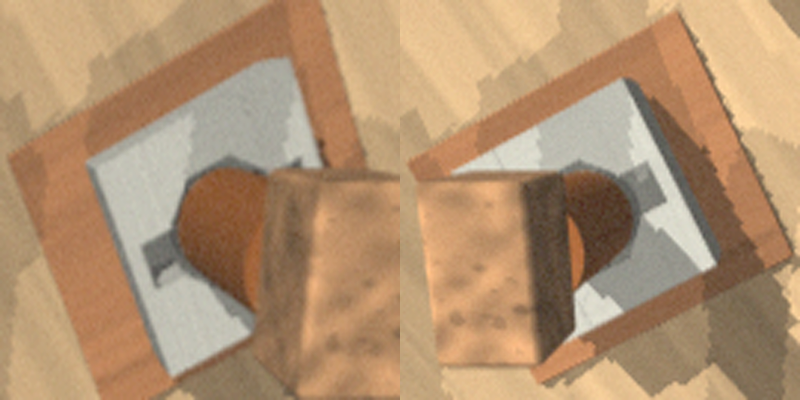

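```bash
python3 - <<'E'
from h import *
for i in (1,2,3):
    W=cloud(load(f'pics/wrist{i}.npz')).reshape(-1,3);W=W[~np.isnan(W[:,0])]
    near=np.hypot(W[:,0]-.581,W[:,1]+.176)
    for nm,m in [('cap',(near<.035)&(W[:,2]>.116)),('dock',(near<.05)&(W[:,2]>.02)&(W[:,2]<.034))]:
        b=cv2.boxPoints(cv2.minAreaRect((W[m][:,:2]*1000).astype(np.float32)));e=[b[1]-b[0],b[2]-b[1]]
        print(i,nm,m.sum(),b.mean(0),[(round(float(np.hypot(*x)),1),round(float(np.degrees(np.arctan2(x[1],x[0])))%180,1)) for x in e],'zmed',np.median(W[m][:,2]))
E
```

```text
1 cap 10753 [ 570.77    -179.93787] [(48.4, 163.7), (56.5, 73.7)] zmed 0.31923878518548254
1 dock 1445 [ 579.41785 -176.10646] [(63.9, 170.2), (64.1, 80.2)] zmed 0.029778738687850304
2 cap 3773 [ 575.1444  -179.55188] [(28.9, 136.0), (53.1, 46.0)] zmed 0.12527898607343682
2 dock 2565 [ 579.34174 -176.05362] [(64.2, 170.2), (64.4, 80.2)] zmed 0.0297166642547097
3 cap 6950 [ 576.8888  -181.94093] [(30.5, 154.6), (55.7, 64.6)] zmed 0.22124554195226956
3 dock 2304 [ 580.0384  -176.16711] [(63.3, 170.5), (64.2, 80.5)] zmed 0.02973992418052615
```

The wrist views put the dock centre at (0.5796, -0.1761), and the fixed cameras put it about 3 mm further out in x. One wrist view at a yaw 90° away will separate camera bias from true position.

Request:
move_arm([
  [0.4, 0, 0, 0, 0, -10, 0],
  [0.8, 0, 0, 0, 0, -20, 0],
  [1.2, -0.1, 0, 0, 0, -30, 0],
  [1.7, -0.2, 0, 0, 0, -40, 0],
  [2.2, -0.3, 0, 0, 0, -50, 0],
  [2.7, -0.4, 0, 0, 0, -60, 0],
  [3.2, -0.5, 0, 0, 0, -70, 0],
  [3.7, -0.6, 0, 0, 0, -80, 0],
  [4.2, -0.7, 0, 0, 0, -90, 0],
  [4.2, -0.7, 0, 0, 0, -90, 0],
])

```text
clock: 4.8
position: [0.6285, -0.211, 0.1746]
ee_rot: [[-0.81, 0.586, 0.001], [0.586, 0.81, -0.0], [-0.001, 0.0, -1.0]]
contact_force: [0.6, -0.5, -0.7]
finger_gap: 0.0852
```

```bash
python3 snap.py 4 wrist;  python3 - <<'E'
from h import *
for i in (4,):
    W=cloud(load(f'pics/wrist{i}.npz')).reshape(-1,3);W=W[~np.isnan(W[:,0])]
    near=np.hypot(W[:,0]-.581,W[:,1]+.176)
    for nm,m in [('cap',(near<.035)&(W[:,2]>.116)&(W[:,2]<.132)),('dock',(near<.05)&(W[:,2]>.02)&(W[:,2]<.034))]:
        b=cv2.boxPoints(cv2.minAreaRect((W[m][:,:2]*1000).astype(np.float32)));e=[b[1]-b[0],b[2]-b[1]]
        print(i,nm,m.sum(),b.mean(0),[(round(float(np.hypot(*x)),1),round(float(np.degrees(np.arctan2(x[1],x[0])))%180,1)) for x in e],'zmed',np.median(W[m][:,2]))
p=cv2.imread('pics/wrist4.png');cv2.imwrite('pics/w4b.png',cv2.convertScaleAbs(p,alpha=1.3,beta=10))
E
```

```text
clock 4.85 pos [ 0.6285 -0.2113  0.1744] yaw_x 144.05 tilt [ 1.1e-03 -5.0e-04 -1.0e+00] q [-24.1  33.7  12.2  68.4   0.   11.9] F [0.28 0.52 0.17] gap 0.0858
4 cap 2450 [ 578.981   -176.00061] [(23.7, 144.3), (40.1, 54.3)] zmed 0.12489021631813962
4 dock 1894 [ 579.05566 -176.16068] [(64.1, 170.4), (64.3, 80.4)] zmed 0.02982487280161117
```

View pics/w4b.png

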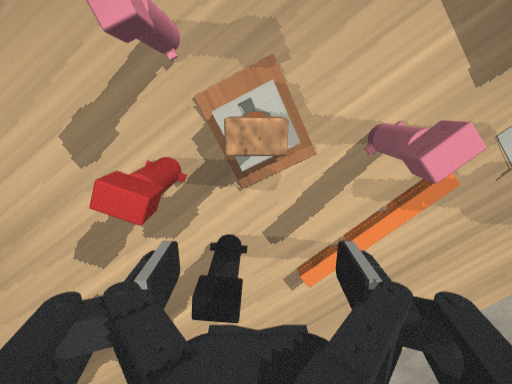

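The second yaw confirms it: dock axis at (0.5793, -0.1761), cork at 54.3°, slots at 170.4° (dock at px (258,125)). I'll go over the cork at yaw 54.3.

Request:
move_arm([
  [0.7, 0, 0, 0, 0, 10, 0],
  [1.4, 0, 0, 0, 0, 20, 0],
  [2.1, 0, 0, 0, 0, 30, 0],
  [2.8, 0, 0, 0, 0, 40, 0],
  [3.5, 0, 0, 0, 0, 50, 0],
  [4.2, 0, 0, 0, 0, 60, 0],
  [4.9, 0, 0, 0, 0, 70, 0],
  [5.6, 0, 0, 0, 0, 80, 0],
  [6.1, -0.1, 0, 0, 0, 89.7, 0],
  [6.1, -0.1, 0, 0, 0, 89.7, 0],
])

```text
clock: 6.1
position: [0.5783, -0.1768, 0.1738]
ee_rot: [[0.581, 0.814, 0.0], [0.814, -0.581, -0.0], [0.0, 0.0, -1.0]]
contact_force: [-0.6, -1.5, -1.2]
finger_gap: 0.0853
```

```bash
python3 snap.py 5
```

```text
clock 6.1 pos [ 0.5783 -0.1768  0.1738] yaw_x 54.48 tilt [ 4.e-04 -1.e-04 -1.e+00] q [-23.   26.8   0.7  63.9   0.  102.5] F [-0.62 -1.46 -1.18] gap 0.0853
```

Request:
move_arm([
  [0.1, 0, 2.5, 0, 0, 0, 0],
  [0.1, 0, 4.5, 0, 0, 0, 0],
  [0.1, 0, 5.6, 0, 0, 0, 0],
  [0.1, 0, 5.6, 0, 0, 0, 0],
])

```text
clock: 6.6
position: [0.5788, -0.176, 0.1167]
ee_rot: [[0.581, 0.814, -0.001], [0.814, -0.581, 0.001], [-0.0, -0.001, -1.0]]
contact_force: [-0.1, -0.8, 0.3]
finger_gap: 0.0857
```

```bash
python3 snap.py 6 wrist
```

```text
clock 6.65 pos [ 0.5794 -0.1762  0.1175] yaw_x 54.5 tilt [ 0.e+00  1.e-04 -1.e+00] q [-22.9  29.1  -4.3  56.6   0.  102.6] F [0.15 0.39 0.38] gap 0.0854
```

View pics/wrist6.png

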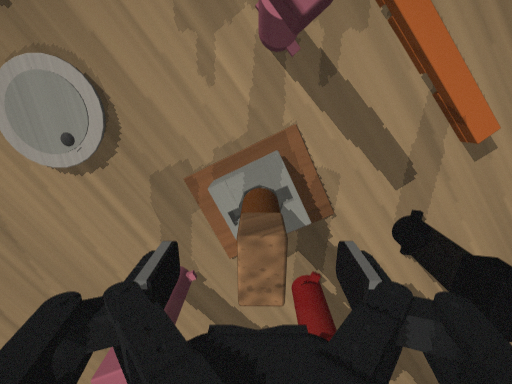

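The cork sits midway between the pads at px (262,265), with its flats parallel to them. Closing.

Request:
move_arm([
  [0, 0, 0, 0, 0, 0, 255],
  [0, 0, 0, 0, 0, 0, 255],
  [0, 0, 0, 0, 0, 0, 255],
  [0, 0, 0, 0, 0, 0, 255],
  [0, 0, 0, 0, 0, 0, 255],
  [0, 0, 0, 0, 0, 0, 255],
  [0, 0, 0, 0, 0, 0, 255],
  [0, 0, 0, 0, 0, 0, 255],
], force=50)

```text
clock: 7.65
position: [0.5798, -0.1763, 0.1177]
ee_rot: [[0.581, 0.814, 0.001], [0.814, -0.581, -0.0], [0.0, 0.001, -1.0]]
contact_force: [0.4, 0.3, 4.0]
finger_gap: 0.0232
```

```bash
python3 snap.py 7 wrist; python3 -c "
from station import env;print(env.get_obs()['wrist_torque'])"
```

```text
clock 7.7 pos [ 0.5798 -0.1764  0.1177] yaw_x 54.47 tilt [ 1.1e-03 -4.0e-04 -1.0e+00] q [-22.9  29.1  -4.3  56.5   0.  102.6] F [ 1.02 -0.69  3.75] gap 0.0233
[-0.14061996 -0.18124802 -0.01597072]
```

View pics/wrist7.png

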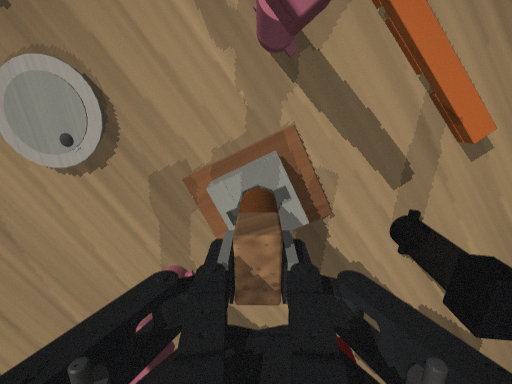

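Gripped: gap 23.3 mm, cork between the pads at px (258,265). I'll turn anticlockwise as the task says, in small steps, watching the wrist torque because of the contradiction.

Request:
move_arm([
  [0, 0, 0, 0, 0, -3, 255],
  [0, 0, 0, 0, 0, -6, 255],
  [0, 0, 0, 0, 0, -9, 255],
  [0, 0, 0, 0, 0, -12, 255],
  [0, 0, 0, 0, 0, -12, 255],
])

```text
clock: 8.32
position: [0.5795, -0.1757, 0.1177]
ee_rot: [[0.399, 0.917, 0.001], [0.917, -0.399, 0.001], [0.001, 0.0, -1.0]]
contact_force: [0.5, 1.4, 4.9]
finger_gap: 0.0231
```

```bash
python3 snap.py 8;python3 -c "
from station import env;print(env.get_obs()['wrist_torque'])"
```

```text
clock 8.325 pos [ 0.5795 -0.1757  0.1177] yaw_x 66.51 tilt [ 7.e-04  1.e-03 -1.e+00] q [-22.9  29.   -4.3  56.6   0.1  90.6] F [0.52 1.4  4.87] gap 0.0231
[ 0.31243232 -0.08295129  0.0048145 ]
```

It turns freely with no torque about z. Continuing in bounded steps.

Request:
move_arm([
  [0, 0, 0, 0, 0, -5, 255],
  [0, 0, 0, 0, 0, -10, 255],
  [0, 0, 0, 0, 0, -15, 255],
  [0, 0, 0, 0, 0, -20, 255],
  [0, 0, 0, 0, 0, -25, 255],
  [0, 0, 0, 0, 0, -30, 255],
  [0, 0, 0, 0, 0, -30, 255],
])

```text
clock: 9.2
position: [0.579, -0.1756, 0.1177]
ee_rot: [[-0.114, 0.994, -0.0], [0.994, 0.114, 0.001], [0.001, -0.0, -1.0]]
contact_force: [-1.0, 0.3, 6.8]
finger_gap: 0.0229
```

```bash
python3 snap.py 9;python3 -c "
from station import env;print(env.get_obs()['wrist_torque'])"
```

```text
clock 9.2 pos [ 0.579  -0.1756  0.1177] yaw_x 96.52 tilt [-3.0e-04  1.1e-03 -1.0e+00] q [-22.9  29.   -4.4  56.6   0.1  60.6] F [-1.03  0.35  6.83] gap 0.0229
[0.33322004 0.27086651 0.0785978 ]
```

Request:
move_arm([
  [0, 0, 0, 0, 0, -4, 255],
  [0, 0, 0, 0, 0, -8, 255],
  [0, 0, 0, 0, 0, -12, 255],
  [0, 0, 0, 0, 0, -16, 255],
  [0, 0, 0, 0, 0, -16, 255],
])

```text
clock: 9.82
position: [0.5789, -0.1757, 0.1177]
ee_rot: [[-0.383, 0.924, -0.001], [0.924, 0.383, 0.001], [0.001, -0.0, -1.0]]
contact_force: [-1.6, 1.2, 6.6]
finger_gap: 0.0234
```

```bash
python3 snap.py 10 wrist;python3 -c "
from station import env;print(env.get_obs()['wrist_torque'])"
```

```text
clock 9.875 pos [ 0.5789 -0.1757  0.1177] yaw_x 112.5 tilt [-5.e-04  8.e-04 -1.e+00] q [-22.9  29.   -4.4  56.6   0.   44.6] F [-1.6   1.09  6.83] gap 0.023
[ 0.23053299  0.37482386 -0.00554089]
```

View pics/wrist10.png

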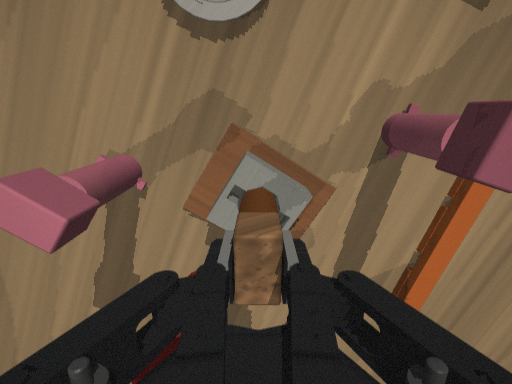

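The vial turned 58° with the hand, no z torque, and the cork still square in the pads. Carrying on.

Request:
move_arm([
  [0, 0, 0, 0, 0, -4, 255],
  [0, 0, 0, 0, 0, -8, 255],
  [0, 0, 0, 0, 0, -12, 255],
  [0, 0, 0, 0, 0, -15, 255],
  [0, 0, 0, 0, 0, -18, 255],
])

```text
clock: 10.5
position: [0.5787, -0.1758, 0.1177]
ee_rot: [[-0.65, 0.76, -0.001], [0.76, 0.65, 0.0], [0.001, -0.0, -1.0]]
contact_force: [-2.1, -0.4, 6.2]
finger_gap: 0.0237
```

```bash
python3 snap.py 11;python3 -c "
from station import env;print(env.get_obs()['wrist_torque'])"
```

```text
clock 10.5 pos [ 0.5787 -0.1758  0.1177] yaw_x 130.58 tilt [-9.e-04  5.e-04 -1.e+00] q [-22.9  29.   -4.4  56.6   0.   26.5] F [-2.05 -0.42  6.23] gap 0.0237
[ 0.13292404  0.38330648 -0.04028032]
```

Request:
move_arm([
  [0, 0, 0, 0, 0, -3, 255],
  [0, 0, 0, 0, 0, -6, 255],
  [0, 0, 0, 0, 0, -9, 255],
  [0, 0, 0, 0, 0, -12, 255],
  [0, 0, 0, 0, 0, -15, 255],
])

```text
clock: 11.12
position: [0.5787, -0.176, 0.1177]
ee_rot: [[-0.825, 0.565, -0.001], [0.565, 0.825, 0.0], [0.001, -0.001, -1.0]]
contact_force: [-0.9, 0.5, 7.5]
finger_gap: 0.0231
```

```bash
python3 snap.py 12;python3 -c "
from station import env;print(env.get_obs()['wrist_torque'])"
```

```text
clock 11.125 pos [ 0.5787 -0.176   0.1177] yaw_x 145.57 tilt [-1.1e-03  1.0e-04 -1.0e+00] q [-22.9  29.   -4.4  56.6  -0.   11.5] F [-0.93  0.47  7.5 ] gap 0.0231
[ 0.00149822  0.40958104 -0.04610426]
```

Request:
move_arm([
  [0, 0, 0, 0, 0, -4, 255],
  [0, 0, 0, 0, 0, -8, 255],
  [0, 0, 0, 0, 0, -12, 255],
  [0, 0, 0, 0, 0, -16, 255],
  [0, 0, 0, 0, 0, -20, 255],
  [0, 0, 0, 0, 0, -24, 255],
  [0, 0, 0, 0, 0, -24.5, 255],
  [0, 0, 0, 0, 0, -24.5, 255],
])

```text
clock: 12.12
position: [0.5788, -0.1764, 0.1177]
ee_rot: [[-0.985, 0.174, -0.001], [0.174, 0.985, -0.001], [0.001, -0.001, -1.0]]
contact_force: [-1.4, -0.2, 6.0]
finger_gap: 0.0233
```

```bash
python3 snap.py 13 wrist;python3 -c "
from station import env;print(env.get_obs()['wrist_torque'])"
```

```text
clock 12.175 pos [ 0.5788 -0.1764  0.1177] yaw_x 169.96 tilt [-9.e-04 -7.e-04 -1.e+00] q [-22.9  29.   -4.4  56.6  -0.1 -12.9] F [-1.16 -0.26  7.11] gap 0.0232
[-0.18096362  0.38618707 -0.00614363]
```

View pics/wrist13.png

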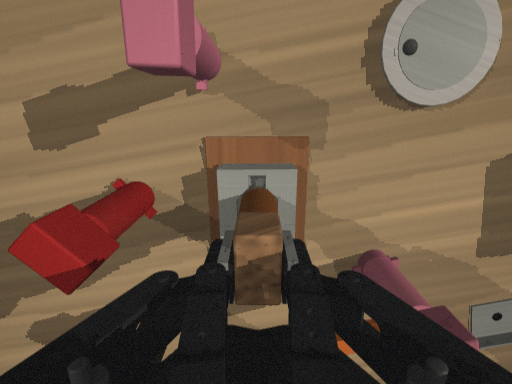

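The slot now points straight ahead with the lug's grey end visible in it at px (258,183). Lifting slowly.

Request:
move_arm([
  [0, 0, -0.2, 0, 0, 0, 255],
  [0, 0, -0.5, 0, 0, 0, 255],
  [0, 0, -0.9, 0, 0, 0, 255],
  [0, 0, -1.3, 0, 0, 0, 255],
  [0, 0, -1.3, 0, 0, 0, 255],
])

```text
clock: 12.8
position: [0.5796, -0.1758, 0.1308]
ee_rot: [[-0.985, 0.174, 0.001], [0.174, 0.985, 0.001], [-0.001, 0.001, -1.0]]
contact_force: [0.1, -0.9, -1.5]
finger_gap: 0.023
```

```bash
python3 snap.py 14 wrist;python3 -c "
from station import env;print(env.get_obs()['wrist_torque'])
import cv2
p=cv2.imread('pics/wrist14.png')[120:320,170:350];cv2.imwrite('pics/crop14.png',cv2.convertScaleAbs(cv2.resize(p,None,fx=3,fy=3,interpolation=2),alpha=1.4,beta=10))"
```

```text
clock 12.85 pos [ 0.5795 -0.1758  0.1306] yaw_x 170.0 tilt [ 7.e-04  6.e-04 -1.e+00] q [-22.9  28.5  -3.2  58.3   0.  -12.9] F [ 0.35  0.26 -1.21] gap 0.0231
[-0.08667513 -0.02148505 -0.02862708]
```

View pics/crop14.png

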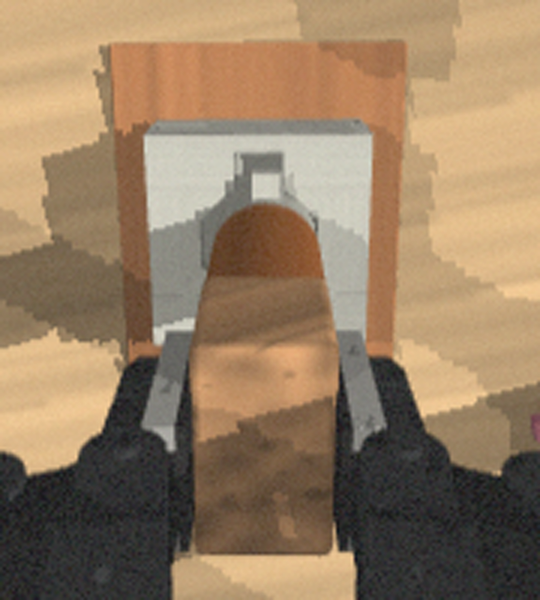

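The lug is coming up through the slot and the load is about the vial's weight (1.2 N), so it's free. I'll lift clear, then carry it above everything for a top view of the jaw.

Request:
move_arm([
  [0, 0, -1.5, 0, 0, 0, 255],
  [0, 0, -3.5, 0, 0, 0, 255],
  [0, 0, -5.5, 0, 0, 0, 255],
  [0, 0, -7.5, 0, 0, 0, 255],
  [0, 0, -9.5, 0, 0, 0, 255],
  [0, 0, -10.5, 0, 0, 0, 255],
  [0, 0, -10.5, 0, 0, 0, 255],
], force=80)

```text
clock: 13.72
position: [0.5798, -0.1762, 0.2364]
ee_rot: [[-0.985, 0.174, 0.002], [0.174, 0.985, -0.0], [-0.002, -0.0, -1.0]]
contact_force: [-0.3, -0.2, -0.2]
finger_gap: 0.0225
```

Request:
move_arm([
  [0.5, 3.7, 0, 0, 0, -1, 255],
  [1, 7.8, 0, 0, 0, -2, 255],
  [1.5, 12, 0, 0, 0, -3, 255],
  [2, 16, 0, 0, 0, -4, 255],
  [2.5, 20, 0, 0, 0, -5, 255],
  [3, 24, 0, 0, 0, -6, 255],
  [3.5, 28, 0, 0, 0, -7, 255],
  [4, 32, 0, 0, 0, -7, 255],
  [4.5, 35.5, 0, 0, 0, -7, 255],
  [4.6, 37.4, 0, 0, 0, -7, 255],
])

```text
clock: 14.98
position: [0.5984, 0.2018, 0.2342]
ee_rot: [[-0.999, 0.051, -0.002], [0.051, 0.999, -0.0], [0.002, -0.0, -1.0]]
contact_force: [0.1, -0.2, -0.3]
finger_gap: 0.0226
```

```bash
python3 snap.py 15 wrist scene
```

```text
clock 15.075 pos [0.5988 0.2015 0.2344] yaw_x 177.11 tilt [-0.0011 -0.     -1.    ] q [12.8 28.9 13.  74.2  0.  15.7] F [-0.5  -0.22 -2.09] gap 0.0228
```

View pics/wrist15.png

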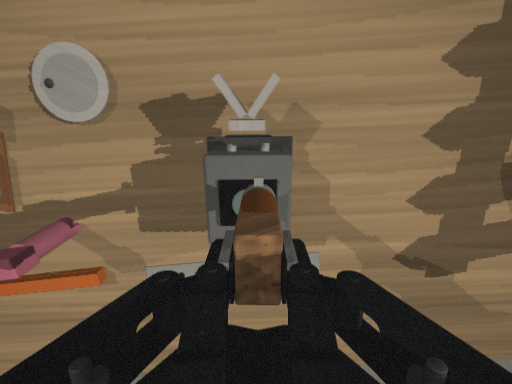

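View pics/scene15.png

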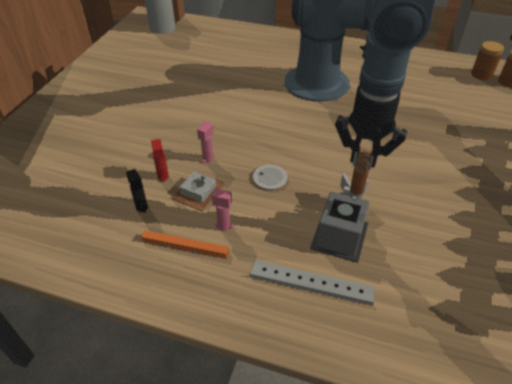

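The V opens to image top: cheek tips at px (215,78) and (278,77), bottom near (247,116). The vial hangs clear above the housing. Fitting the jaw.

```bash
python3 - <<'E'
from h import *
s=load('pics/wrist15.npz');W=cloud(s)
z=W[...,2]
box=np.zeros(z.shape,bool);box[60:135,200:300]=1
m=(abs(z-.080)<.008)&box&(W[...,0]<.555)
P=W[m];print(len(P),np.median(P[:,2]))
b=cv2.boxPoints(cv2.minAreaRect((P[:,:2]*1000).astype(np.float32)));print(b.tolist())
# housing top
h=(abs(z-.091)<.006)&(W[...,0]>.5);h[:120]=0;h[245:]=0;h[:,:190]=0;h[:,310:]=0
Q=W[h];b=cv2.boxPoints(cv2.minAreaRect((Q[:,:2]*1000).astype(np.float32)));print('housing',np.round(b,1).tolist(),b.mean(0),np.median(Q[:,2]),[round(float(np.degrees(np.arctan2(*(b[i+1]-b[i])[::-1]))),1) for i in range(3)])
# cheeks: split and fit rect each
for nm,sel in [('u<246',0),('u>=246',1)]:
    mm=m.copy(); 
    if sel: mm[:,:247]=0
    else: mm[:,247:]=0
    mm[114:]=0
    R=W[mm];r=cv2.minAreaRect((R[:,:2]*1000).astype(np.float32));bb=cv2.boxPoints(r)
    e=[bb[1]-bb[0],bb[2]-bb[1]]
    print(nm,len(R),np.round(bb,1).tolist(),[(round(float(np.hypot(*x)),1),round(float(np.degrees(np.arctan2(x[1],x[0])))%180,1)) for x in e],'c',np.round(r[0],1),np.median(R[:,2]))
p=s['p'][60:170,190:310,::-1];cv2.imwrite('pics/crop15.png',cv2.convertScaleAbs(cv2.resize(p,None,fx=5,fy=5,interpolation=2),alpha=1.2))
E
```

```text
1210 0.08095246911907927
[[487.0528564453125, 164.49581909179688], [538.4073486328125, 161.92999267578125], [541.5565185546875, 224.96051025390625], [490.2020263671875, 227.52633666992188]]
housing [[561.7000122070312, 148.10000610351562], [660.0999755859375, 143.8000030517578], [664.0999755859375, 233.39999389648438], [565.7000122070312, 237.8000030517578]] [612.8828 190.7865] 0.08910514036921091 [-2.5, 87.5, 177.5]
u<246 413 [[486.8999938964844, 170.39999389648438], [491.5, 163.39999389648438], [529.2999877929688, 188.1999969482422], [524.7000122070312, 195.1999969482422]] [(8.4, 123.2), (45.2, 33.2)] c [508.1 179.3] 0.08084943471375705
u>=246 392 [[489.29998779296875, 222.0], [524.0, 195.1999969482422], [528.9000244140625, 201.5], [494.20001220703125, 228.3000030517578]] [(43.9, 142.3), (8.0, 52.3)] c [509.1 211.8] 0.08105222161509598
```

View pics/crop15.png

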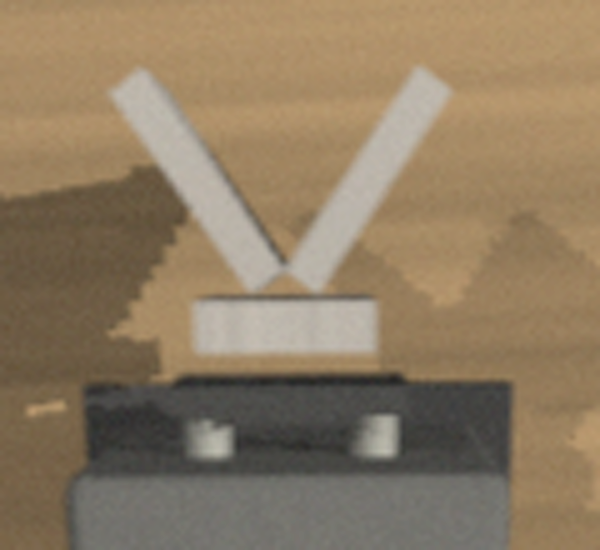

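The cheeks fit at 33.2° and 142.3°, giving a reader yaw of about -2.3°. The seat axis at rest is about (0.4985, 0.196): 0.4984 from the V bottom and 0.4988 from the housing front. I'll back off in front of the V, then descend.

Request:
move_arm([
  [4, -0.3, 0, 0, 0, 0, 255],
  [8.5, -0.6, 0, 0, 0, 0, 255],
  [13, -0.9, 0, 0, 0, 0, 255],
  [15.9, -1.1, 0, 0, 0, 0, 255],
  [15.9, -1.1, 4, 0, 0, 0, 255],
  [15.9, -1.1, 8, 0, 0, 0, 255],
  [15.9, -1.1, 11, 0, 0, 0, 255],
  [15.9, -1.1, 11.4, 0, 0, 0, 255],
  [15.9, -1.1, 11.4, 0, 0, 0, 255],
])

```text
clock: 16.2
position: [0.4402, 0.1969, 0.1219]
ee_rot: [[-0.999, 0.054, 0.0], [0.054, 0.999, -0.0], [-0.0, -0.0, -1.0]]
contact_force: [-0.4, -0.4, -0.2]
finger_gap: 0.0229
```

```bash
python3 snap.py 16 wrist side scene; python3 - <<'E'
import cv2,numpy as np
a=cv2.imread('pics/side16.png')[190:340,180:380];b=cv2.imread('pics/scene16.png')[110:260,290:430]
f=lambda p:cv2.convertScaleAbs(cv2.resize(p,(400,int(400*p.shape[0]/p.shape[1])),interpolation=2),alpha=1.3)
a,b=f(a),f(b);h=min(a.shape[0],b.shape[0]);cv2.imwrite('pics/crop16.png',np.hstack([a[:h],b[:h]]))
E
```

```text
clock 16.35 pos [0.4411 0.1977 0.1228] yaw_x 176.95 tilt [ 2.9e-03  8.0e-04 -1.0e+00] q [ 16.6  15.9 -23.8  50.1  -0.   19.7] F [-0.   -0.54  0.33] gap 0.0228
```

View pics/side16.png

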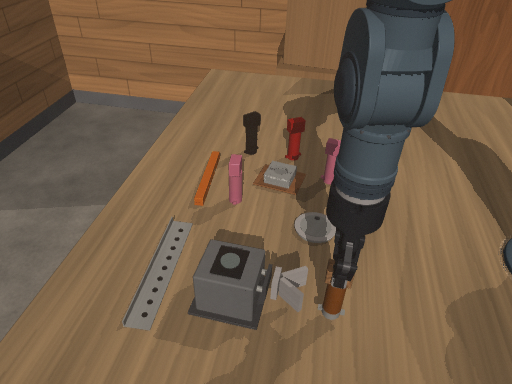

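View pics/crop16.png

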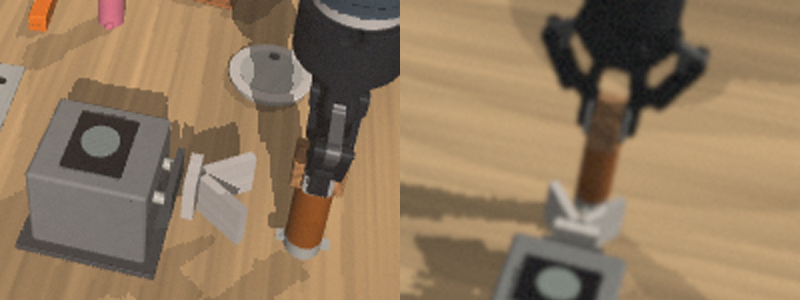

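View pics/wrist16.png

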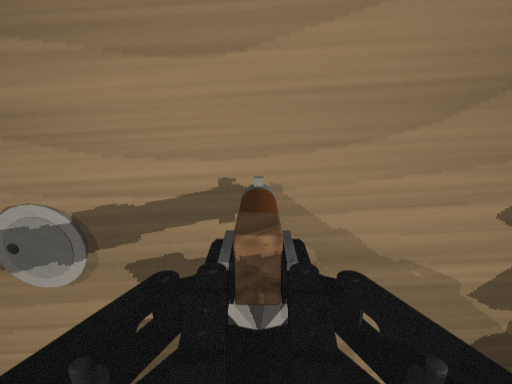

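```bash
python3 - <<'E'
from h import *
from scipy.optimize import least_squares
for n in ('side','scene'):
    s=load(f'pics/{n}16.npz');W=cloud(s);P=W.reshape(-1,3);C=s['p'].reshape(-1,3).astype(int)
    m=(np.hypot(P[:,0]-.442,P[:,1]-.198)<.03)&(P[:,2]>.032)&(P[:,2]<.088)&(C[:,0]-C[:,2]>30)
    P=P[m]
    f=lambda p:np.hypot(P[:,0]-p[0]-p[2]*(P[:,2]-.06),P[:,1]-p[1]-p[3]*(P[:,2]-.06))-.015
    r=least_squares(f,[.442,.198,0,0],loss='soft_l1',f_scale=.001)
    print(n,len(P),np.round(r.x,4),'rms',np.sqrt(np.mean(r.fun**2)))
    F=W.reshape(-1,3);m=(np.hypot(F[:,0]-.442,F[:,1]-.198)<.03)&(F[:,2]>.004)&(F[:,2]<.03);print('foot zmin',np.percentile(F[m][:,2],[0,5,50]) if m.sum() else None,m.sum())
E
python3 snap.py 16b
```

```text
side 429 [ 0.4434  0.1978  0.0027 -0.0071] rms 0.000572136360206893
foot zmin [0.00403603 0.0185348  0.02539462] 138
scene 195 [ 0.444   0.1977 -0.0065 -0.0033] rms 0.001172363680569884
foot zmin [0.00436967 0.01759812 0.02649541] 34
clock 16.35 pos [0.4411 0.1977 0.1228] yaw_x 176.95 tilt [ 2.9e-03  8.0e-04 -1.0e+00] q [ 16.6  15.9 -23.8  50.1  -0.   19.7] F [-0.   -0.54  0.33] gap 0.0228
```

The vial is upright (tilt under 0.01 rad) and about 57 mm in front of the seat. Approaching slowly to just short of contact, then a little further.

Request:
move_arm([
  [-1.5, 0.05, 0.1, 0, 0, 0, 255],
  [-3, 0.1, 0.1, 0, 0, 0, 255],
  [-4.2, 0.12, 0.1, 0, 0, 0, 255],
  [-5, 0.13, 0.1, 0, 0, 0, 255],
  [-5.4, 0.14, 0.1, 0, 0, 0, 255],
  [-5.7, 0.14, 0.1, 0, 0, 0, 255],
  [-5.9, 0.14, 0.1, 0, 0, 0, 255],
  [-6.0, 0.14, 0.1, 0, 0, 0, 255],
  [-6.0, 0.14, 0.1, 0, 0, 0, 255],
], force=90)

```text
clock: 17.48
position: [0.4995, 0.1958, 0.1203]
ee_rot: [[-0.999, 0.053, -0.0], [0.053, 0.999, -0.0], [0.0, -0.0, -1.0]]
contact_force: [0.3, -0.4, -2.1]
finger_gap: 0.0223
```

```bash
python3 snap.py 17 side scene wrist;python3 -c "
from station import env;print(env.get_obs()['wrist_torque'])"; python3 - <<'E'
import cv2,numpy as np
a=cv2.imread('pics/side17.png')[190:340,180:380];b=cv2.imread('pics/scene17.png')[110:260,290:430]
f=lambda p:cv2.convertScaleAbs(cv2.resize(p,(400,int(400*p.shape[0]/p.shape[1])),interpolation=2),alpha=1.3)
a,b=f(a),f(b);h=min(a.shape[0],b.shape[0]);cv2.imwrite('pics/crop17.png',np.hstack([a[:h],b[:h]]))
E
```

```text
clock 17.625 pos [0.4995 0.1958 0.1203] yaw_x 176.98 tilt [-2.e-04  0.e+00 -1.e+00] q [ 14.6  21.7 -15.7  52.6   0.   17.6] F [ 1.41  0.26 -0.74] gap 0.0225
[-0.05990408  0.08339894  0.00455517]
```

View pics/crop17.png

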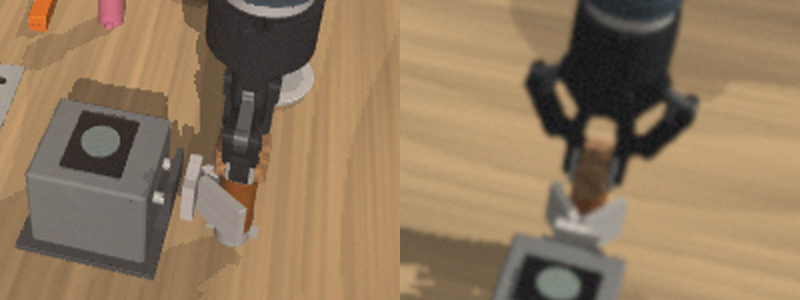

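View pics/wrist17.png

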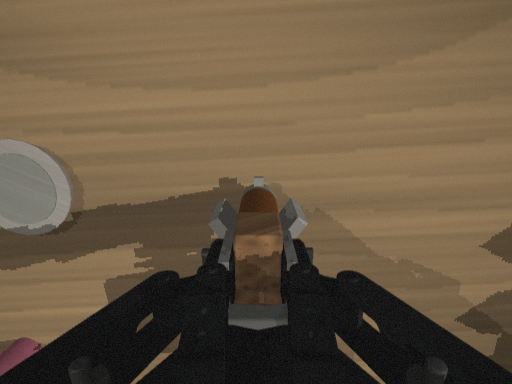

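The glass is inside the V, about touching: TCP x is 0.4995 and the cheeks sit symmetrically at px (223,217) and (292,217). Pressing 8 mm further.

Request:
move_arm([
  [-0.2, 0, 0, 0, 0, 0, 255],
  [-0.4, 0, 0, 0, 0, 0, 255],
  [-0.5, 0, 0, 0, 0, 0, 255],
  [-0.6, 0.01, 0, 0, 0, 0, 255],
  [-0.7, 0.01, 0, 0, 0, 0, 255],
  [-0.8, 0.01, 0, 0, 0, 0, 255],
  [-0.8, 0.01, 0, 0, 0, 0, 255],
  [-0.8, 0.01, 0, 0, 0, 0, 255],
  [-0.8, 0.01, 0, 0, 0, 0, 255],
])

```text
clock: 18.75
position: [0.5075, 0.1954, 0.1202]
ee_rot: [[-0.999, 0.053, -0.0], [0.053, 0.999, 0.0], [0.0, 0.0, -1.0]]
contact_force: [-3.6, 0.5, 1.2]
finger_gap: 0.0222
```

```bash
python3 snap.py 18 side scene wrist; python3 - <<'E'
from h import *
from scipy.optimize import least_squares
from station import env
print(env.get_obs()['wrist_torque'])
a=cv2.imread('pics/side18.png')[190:340,180:380];b=cv2.imread('pics/scene18.png')[110:260,290:430]
f=lambda p:cv2.convertScaleAbs(cv2.resize(p,(400,int(400*p.shape[0]/p.shape[1])),interpolation=2),alpha=1.3)
a,b=f(a),f(b);h=min(a.shape[0],b.shape[0]);cv2.imwrite('pics/crop18.png',np.hstack([a[:h],b[:h]]))
# back plate of jaw (behind cheeks): x extent before/after in static views
xr=np.array([.9991,-.042]);yr=np.array([.042,.9991])
for n in ('side','scene'):
  for i in ('16','17','18'):
    P=cloud(load(f'pics/{n}{i}.npz')).reshape(-1,3)
    d=P[:,:2]-np.array([.4985,.196]);a=d@xr;l=d@yr
    m=(abs(P[:,2]-.079)<.005)&(a>-.015)&(a<.055)&(abs(l)<.035)
    t=(abs(l)>.012)&(abs(l)<.03)&m&(a<.02)
    bp=m&(a>.027)&(abs(l)<.02)
    print(n,i,'cheek mean a',np.round(np.mean(a[t]),4),t.sum(),'min',np.round(np.percentile(a[t],2),4),'plate',np.round([np.median(a[bp]),np.percentile(a[bp],97)],4),bp.sum())
  s=load(f'pics/{n}18.npz');P=cloud(s).reshape(-1,3);C=s['p'].reshape(-1,3).astype(int)
  m=(np.hypot(P[:,0]-.509,P[:,1]-.196)<.03)&(P[:,2]>.025)&(P[:,2]<.09)&(C[:,0]-C[:,2]>30);P=P[m]
  if len(P)>20:
    f2=lambda p:np.hypot(P[:,0]-p[0]-p[2]*(P[:,2]-.06),P[:,1]-p[1]-p[3]*(P[:,2]-.06))-.015
    r=least_squares(f2,[.509,.196,0,0],loss='soft_l1',f_scale=.001);print(n,'vial',len(P),np.round(r.x,4))
E
```

```text
clock 18.9 pos [0.5076 0.1955 0.1202] yaw_x 176.98 tilt [-3.e-04  1.e-04 -1.e+00] q [ 14.4  22.5 -14.6  53.    0.   17.4] F [-4.62 -0.11  0.12] gap 0.0222
[-0.01048069  0.9969141  -0.0085593 ]
side 16 cheek mean a 0.0065 216 min -0.0063 plate [0.0397 0.0544] 213
side 17 cheek mean a 0.0064 142 min -0.0056 plate [0.0399 0.0544] 213
side 18 cheek mean a 0.0106 108 min 0.001 plate [0.0439 0.0525] 230
side vial 178 [ 0.5099  0.1963 -0.0026 -0.0157]
scene 16 cheek mean a 0.0085 73 min -0.0039 plate [0.0416 0.0534] 107
scene 17 cheek mean a 0.0081 76 min -0.0053 plate [0.0423 0.0534] 106
scene 18 cheek mean a 0.0126 57 min 0.0026 plate [0.0449 0.0543] 123
scene vial 35 [ 0.5099  0.2009 -0.0007 -0.21  ]
```

View pics/crop18.png

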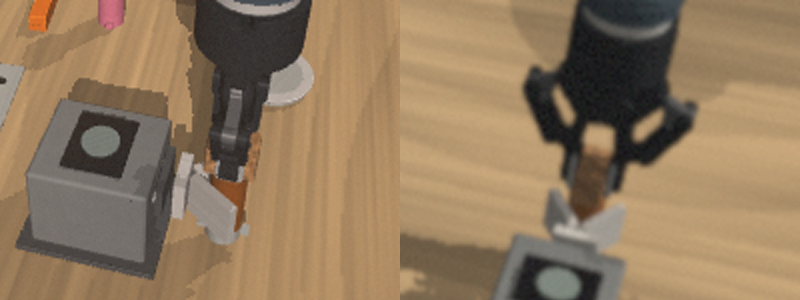

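View pics/wrist18.png

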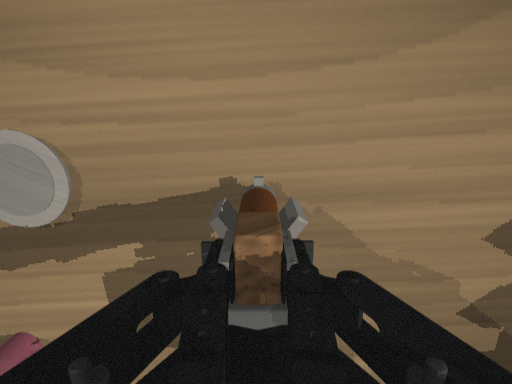

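The jaw has moved back about 8–9 mm: the wrist reads 4.6 N along x against a 0.5 N/mm spring, with almost nothing sideways. The vial is upright and its foot is about 14 mm up. I'll hold briefly to check it's steady, then hand in.

Request:
move_arm([
  [0, 0, 0, 0, 0, 0, 255],
  [0, 0, 0, 0, 0, 0, 255],
  [0, 0, 0, 0, 0, 0, 255],
  [0, 0, 0, 0, 0, 0, 255],
])

```text
clock: 19.4
position: [0.5076, 0.1955, 0.1202]
ee_rot: [[-0.999, 0.053, -0.0], [0.053, 0.999, 0.0], [0.0, 0.0, -1.0]]
contact_force: [-3.9, 0.0, -0.5]
finger_gap: 0.0228
```

```bash
python3 snap.py 19; python3 -c "
from station import env,workorder
print(env.get_obs()['joint_vel'])
print(workorder.job_done())"
```

```text
clock 19.4 pos [0.5076 0.1955 0.1202] yaw_x 176.98 tilt [-2.e-04  0.e+00 -1.e+00] q [ 14.4  22.5 -14.6  53.    0.   17.4] F [-3.94  0.04 -0.49] gap 0.0228
[-0.01460466 -0.12378826 -0.0570162  -0.05813468 -0.06087892  0.06253207]
the job is handed in; nothing more can be done
None
```

I gripped the vial by its cork, turned it anticlockwise until its lugs were under the slots, lifted it straight out and pressed the glass into the reader's V. I handed in at 19.4 s with the vial still gripped and pressed there, off the bench; no verdict was reported.

**Last checks before handing in:**
- **Press:** the push was about 4–4.6 N along the reader's x axis, with almost no sideways force. That puts the jaw about 8–9 mm back, by force and by position.
- **Both faces touched:** the cheeks looked symmetric about the glass. I have no separate force reading for each face.
- **Height and tilt:** the foot is about 14 mm above the bench and the tilt under 0.02 rad by the side camera.
- **Stillness:** the arm's pose was steady over the last half second.
- **Bystanders:** I never brought the arm near the mouse guard or entrance reducer. I passed high over the feeder lid, and the pictures show no change.

**What disagreed:**
- **Starting angle:** the vial stood about 116° clockwise of the slots (64° the other way), not the 49–74° in the text. I kept to the anticlockwise direction and checked torque at each step. It turned about 115.5° freely with no stop felt, and the lug showed in the slot before the lift.
- **Cameras:** the fixed cameras read about 3 mm farther out in x than the wrist camera. I trusted the wrist camera after checking it at two yaws.
- **Failed fit:** the last scene-camera fit of the pressed vial rested on only 35 points and gave an implausible tilt of 0.21, so I ignored it.

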